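# Hang the stage gauge on its spring-clip hook, scale outward

## Robot

A 6-joint arm with a two-finger parallel gripper is mounted at the origin on the work surface. World frame = base frame: x ahead of the robot, y to its left, z up, the work surface at z = 0. Lengths are in m, angles in rad, forces in N, time in s.
With the tool pointing down it reaches from about 0.25 to 0.775 m from the base axis. Payload 4 kg.
Tool frame: the origin (TCP) lies on the centre line of the jaws, within the pads' length; the fingertips stand 8 mm ahead of it and the grasp point (between the pads) lies 11 mm behind it; z points along the fingers, y is the direction in which the jaws open and shut (so a half turn about z gives the same grasp; the last joint's range is limited). The gripper opens to 94 mm and grips with 3 to 60 N. Pads are 16 mm wide; open, the fingers measure 119 mm over their backs; the gripper's body (75 mm by 177 mm) begins 78 mm behind the grasp point.
Start: joints at [-1.41, 0.087, 1.371, -0, 1.684, -0.103], TCP at [0.143, -0.531, 0.214] pointing down, gripper open.
Joint ranges: [-3.1, 3.1], [-0.76, 2.03], [0.27, 2.55], [-1.08, 4.22], [0.17, 2.65], [-2.57, 2.57]. Speed limits (rad/s): [2.79, 2.79, 3.14, 3.14, 3.14, 3.14].

## Interface

Orientations are given as [roll, pitch, yaw] about the fixed x, y, z axes, in that order (R = Rz(yaw) Ry(pitch) Rx(roll)).
In Python, from bench import * gives the robot as it stands.
- The arm moves only by the tool step_arm, never from a script. Its argument "steps" is a list of rows, each an object of numbers: "jaw": the opening, from 0 (shut) to 1 (fully open); "tx", "ty", "tz": the shift along the tool's x, y, z in m; "ax", "ay", "az": the turn, a rotation vector about the tool's x, y, z in rad. In form: [{"jaw": .., "tx": .., "ty": .., "tz": .., "ax": .., "ay": .., "az": ..}, ...]. A call has 1 to 8 rows; each row is the pose to reach, as a shift and turn from the pose measured when the call began, along the tool's axes at that moment; what a row does not reach only later rows make up. A row lasts 1/10 s, in which the tool goes at most 50 mm and 8.59 degrees, less where a joint would pass 70% of its speed; a pose out of reach is approached as far as the arm can. A call with a gripper value outside its range is refused whole. The fingers move at their own pace and stop on an object; the grip force is fixed at half the most. Time passes only in rows, so rows that repeat a pose let the fingers close. It gives the time, the measured TCP pose, the force and the opening at its end, in the units of the state.
- get_obs(): the state, without advancing time (a new reading comes with each control period).
- snapshot(name): name is "side" or "top" or "wrist"; returns (picture, depth): 384x512x3 uint8, red, green, blue; 384x512 float32, m along the optical axis (not along the pixel's ray), 0 where there is no reading.
- camera_model(name): a dict with "intrinsics" (3x3 intrinsics, pixels), "origin" and "orientation" of the camera in the world. Camera axes: x right, y down, z forward; pixel columns grow to the right and rows downward; lengths in m; the calibration is good to about 2 mm. A picture is of the moment at which its call begins: read the wrist's pose just before it. camera_model takes no time and is no camera call; for the wrist camera it gives the pose at the moment of the call.
- close_job(): hands the job in, once; it reports no verdict.
Trained networks look in the newest picture that a camera, given by its name, has taken for a name from the list of things; names that differ only in an ending like _2 or _b are one class to them, and where a whole thing is asked for, a point or a joint stands for the part that bears it (a point fixed in the world has none). Each returns a list of dicts, best first, with "confidence" (0 to 1); they miss things now and then, are a little off and sometimes report something else, mostly with a low value. They report only what shows in the picture. A call takes as long as a camera call.
- silhouettes(camera, query): "pixels" (384x512 bool, what is visible of it) and "rect" ([left, top, right, bottom] in pixels, round what is visible of it).
The state is a dict: "time": time; "joint_positions": joint angles; "qvel": joint speeds; "joint_torque": joint torques, N m; "tool_pos": TCP position; "ee_rot": TCP orientation; "wrist_force": force on the tool from outside, world axes, zero at the start; "wrist_torque": the same for the moment, N m; "width": finger opening in m.
Only numpy, scipy, OpenCV 4.12 (cv2) and the standard library are available. Lean on these libraries where they do the work, as an engineer would, in place of code of your own. Each camera call takes 0.05 s, during which the arm holds its last target. There are 200 camera calls.

## Task

Take the gauge plate out of its slotted rack and hang it on the spring-clip hook of the stand with its graduated white face outward, away from the post: push the sprung orange clip back with the plate until the plate is behind the hook's upturned lip, then slide it down until it sits fully home on the bar (the green pin goes down) and let go. Be gentle: never load the stand with more than about 25 N, and leave the other things on the bench where they are.

Things in the scene. Friction and masses are not known exactly. Their poses are not given: they have to be found in the camera images.
- gauge: Flat rigid plate, about 100 g, standing upright: 8 mm thick (own x), 60 wide (y), 140 tall (z). Origin: centre of its bottom edge. +x looks out of the marked face: white, black graduation lines, red stripe; the back is plain blue. From z = 100 to 140 a tab 44 wide to grip by its two faces; fingertips no lower than z = 105 stay clear of the hook.
- gauge_eye (a point): On the gauge, 95 mm above its origin: the roof peak of the house-shaped eye that goes through the plate along x. In the gauge's frame: eye floor z = 70, straight sides y = +-12 up to z = 83, then two 45-degree roof slopes meeting at z = 95.
- gauge_front (a point): Imaginary point 30 mm straight out of the gauge's marked face from gauge_eye.
- stand: Fixed telescopic stand. Origin: on the table under the post axis; own +x is the way the hook points (outward), z up. Base 12 mm thick, x = -45 to 95, y = +-50. Post 30 mm thick up to z = 115, then a steel tube that carries the hook and is clamped: it does not yield. Nothing on the hook rises more than 11 mm above the axis of its bar.
- hook_foot (a point): Table point on the stand at x = 67.5 mm, below where the plate's mid thickness hangs. Above it: a level round bar 8 mm thick along stand x, tip at x = 79; upturned lip 7 mm thick centred at x = 75, top 11 mm above the bar axis. The bar axis is 138 to 162 mm above the table: NOT in these poses, find it by touch or sight. Plate home: eye peak 5.7 mm above bar axis.
- clip (a joint): Orange sprung clip round the bar, 42 wide, 18 tall, centred on the bar axis. Value: push back towards the post, 0 to 0.014 m. At rest its face is at stand x = 68.5 mm, 3 mm from the lip: the 8 mm plate must push it back over 5 mm to get behind the lip. Spring 2 N plus 0.6 N per mm. Its rubbing can hold the plate up short of home.
- seat_pin (a joint): Small green pin, 5 mm thick, standing 4.5 mm out of the bar's top at stand x = 67.5 mm. Value: how far it is pressed down, 0 to 0.0045 m (0.1 to 0.2 N). The eye's roof presses it; it reads about 0.004 with the plate fully home.
- rack: Fixed grey rack, base 70 x 90 mm, origin at the centre of its underside. Slot along own y: 11 mm wide, 65 long, floor at z = 8, walls up to z = 38. The gauge starts loosely upright in it, axes parallel to the rack's; it can be put back there to change the grip.
- oil: Bystander: small amber bottle, 32 mm thick, 65 tall; origin at the centre of its underside.
- slidebox: Bystander: green slide box 75 x 32 x 30 mm; origin at the centre of its underside.
- dish: Bystander: round culture dish, 90 mm across, 14 tall; origin at the centre of its underside.
- beaker: Bystander: small glass beaker, 60 mm across, 75 tall; origin at the centre of its underside.

How it is judged:
By the outcome, as a careful person would: the job done as asked, in the order asked, and still so for the second after the job is handed in, with the robot touching nothing.
It also fails if it takes over 61 s, if anything falls off the work surface, if the arm or the gripper's body presses on something with over 40 N, if the wrist force passes 120 N, or if a joint passes its speed limit or range.

## Working session

There is one attempt and no reset: what is moved stays moved. The work goes in short steps, Python scripts to look and compute and a tool call to move; the robot and the scene stay as the last step left them, time stands still between calls to the robot, and variables do not carry over. Pictures are saved under pics/ and viewed, about 8 in all and at most 12, crops included, and the job is handed in when it is done.

Besides the shell and the picture viewer there is one more tool, called after "Call:" by a JSON object that holds its "op" and its "data". step_arm: Moves the arm, as the interface text tells. Its arguments: {"type":"object","properties":{"steps":{"type":"array"}},"required":["steps"]}

```bash
mkdir -p pics; ls
cat > h.py <<'E'
from bench import *
import numpy as np, cv2
def pts(cam,depth,mask):
    m=camera_model(cam); K=np.array(m["intrinsics"]); R=np.array(m["orientation"]); o=np.array(m["origin"])
    if R.shape!=(3,3):
        from scipy.spatial.transform import Rotation as Q
        R=Q.from_euler('xyz',R).as_matrix() if R.size==3 else Q.from_quat(R).as_matrix()
    v,u=np.nonzero(mask&(depth>0)); d=depth[v,u]
    c=np.stack([(u-K[0,2])/K[0,0]*d,(v-K[1,2])/K[1,1]*d,d],1)
    return c@R.T+o,u,v
def proj(cam,P):
    m=camera_model(cam); K=np.array(m["intrinsics"]); R=np.array(m["orientation"]); o=np.array(m["origin"])
    c=(np.atleast_2d(P)-o)@R; q=c@K.T; return q[:,:2]/q[:,2:]
def save(n,a,s=1):
    cv2.imwrite("pics/"+n,cv2.resize(a[:,:,::-1],None,fx=s,fy=s))
E
python3 - <<'E'
from h import *
ims=[]
for c in ["side","top"]:
    im,d=snapshot(c); m=camera_model(c); print(c,m); save(c+"1.png",im,1.5)
    np.savez(c+"1.npz",im=im,d=d)
    for q in ["gauge","stand","rack","clip","oil","slidebox","dish","beaker"]:
        r=silhouettes(c,q)
        for x in r[:2]:
            p,u,v=pts(c,d,x["pixels"])
            print(c,q,round(x["confidence"],2),x["rect"],np.round(np.median(p,0),3),np.round(np.percentile(p,2,0),3),np.round(np.percentile(p,98,0),3))
o=get_obs();print(o)
E
```

```text
pics
side {'intrinsics': array([[375.90290469,   0.        , 250.95006608],
       [  0.        , 375.90290469, 191.46065996],
       [  0.        ,   0.        ,   1.        ]]), 'origin': array([0.32233833, 0.64742745, 0.75848279]), 'orientation': array([-2.30379261e+00,  1.06475690e-03, -2.84666815e+00])}
side gauge 0.55 [254.8, 155.2, 265.3, 193.6] [ 0.532 -0.136  0.092] [ 0.516 -0.259  0.001] [ 0.572 -0.119  0.149]
side stand 0.7 [206.7, 236.2, 274.6, 319.1] [0.478 0.191 0.012] [0.418 0.136 0.003] [0.552 0.232 0.168]
side stand 0.62 [286.7, 132.9, 301.9, 161.4] [ 0.487 -0.375  0.05 ] [ 0.462 -0.472 -0.001] [ 0.515 -0.362  0.075]
side rack 0.94 [243.7, 181.5, 274.3, 208.0] [ 0.531 -0.126  0.009] [ 0.488 -0.176  0.001] [ 0.578 -0.096  0.039]
side clip 0.57 [218.4, 234.7, 231.4, 252.6] [0.521 0.192 0.167] [0.517 0.165 0.153] [0.528 0.202 0.17 ]
side oil 0.54 [176.3, 210.3, 187.9, 233.2] [0.696 0.047 0.037] [0.686 0.032 0.008] [0.711 0.055 0.065]
side slidebox 0.19 [206.5, 235.0, 277.3, 320.0] [0.479 0.19  0.012] [ 0.417  0.114 -0.   ] [0.552 0.232 0.168]
side dish 0.92 [157.5, 339.
[... 1334 characters left out ...]
  ] [ 0.514 -0.369  0.078]
{'time': 0.9, 'joint_positions': array([-1.41008851e+00,  8.71581974e-02,  1.37067426e+00,  3.09156010e-05,
        1.68358277e+00, -1.03117675e-01]), 'qvel': array([ 0.00051719, -0.00148344,  0.00056927, -0.00055179,  0.00093312,
        0.00054916]), 'joint_torque': array([-4.22197445e-05, -3.40035403e+01, -3.02600241e+01,  7.18246680e-02,
        2.35063996e-02,  8.95579120e-06]), 'tool_pos': array([ 0.14342809, -0.53100247,  0.21354183]), 'ee_rot': array([ 3.14141300e+00, -1.22917022e-05,  2.63828973e-01]), 'wrist_force': array([-1.01549357, -0.245387  , -0.17334405]), 'wrist_torque': array([-0.001983  , -0.01619794, -0.05488323]), 'width': 0.09379696959202365}
```

Run:
```python
from h import *
s=np.load("side1.npz")["im"]; t=np.load("top1.npz")["im"]
a=cv2.resize(s[130:330,190:310],None,fx=2.9,fy=2.9,interpolation=cv2.INTER_CUBIC)
b=cv2.resize(t[180:260,150:320],None,fx=2.5,fy=2.5,interpolation=cv2.INTER_CUBIC)
c=np.zeros((580,790,3),np.uint8); c[:a.shape[0],:a.shape[1]]=a; c[:b.shape[0],355:355+b.shape[1]]=b
f=cv2.resize(t,None,fx=.8,fy=.8); c[220:220+f.shape[0],355:355+f.shape[1]]=f
save("mix.png",c)
```

```text
(no output)
```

View pics/mix.png

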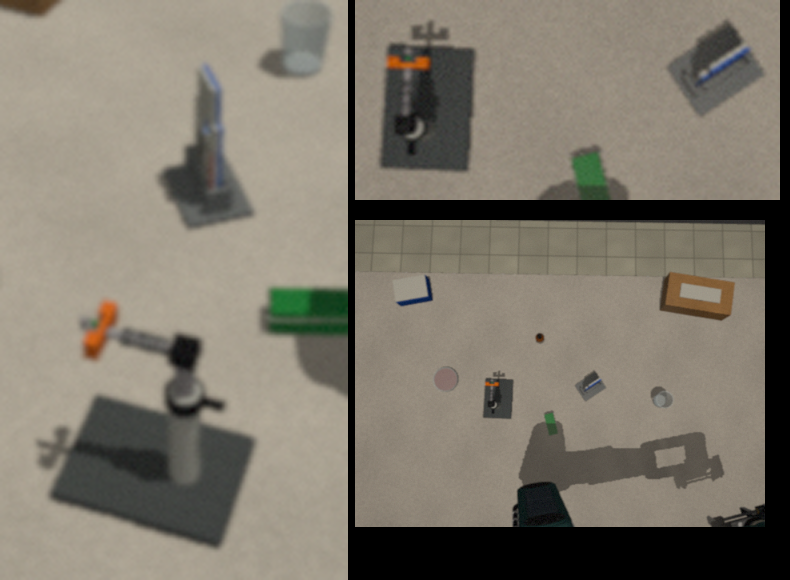

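Run:
```python
from h import *
for c,rk,st in [("top",(0.45,0.62,-0.23,-0.07),(0.39,0.58,0.1,0.27)),("side",(0.45,0.62,-0.23,-0.07),(0.39,0.58,0.1,0.27))]:
    z=np.load(c+"1.npz"); d=z["d"]; p,u,v=pts(c,d,np.ones(d.shape,bool))
    def reg(b,lo,hi): 
        q=p[(p[:,0]>b[0])&(p[:,0]<b[1])&(p[:,1]>b[2])&(p[:,1]<b[3])&(p[:,2]>lo)&(p[:,2]<hi)]; return q
    tb=reg((0.3,0.7,-0.3,0.35),-0.03,0.005); print(c,"table z",np.median(tb[:,2]))
    for n,b,lo,hi in [("rack",rk,.005,.015),("plate",rk,.06,.2),("standbase",st,.008,.02),("hook",st,.13,.2)]:
        q=reg(b,lo,hi); 
        print(n,len(q),np.round(cv2.minAreaRect(q[:,:2].astype(np.float32)*1000),1) if 0 else cv2.minAreaRect(q[:,:2].astype(np.float32)*1000), np.round(np.percentile(q[:,2],[2,50,98]),4))
```

```text
top table z 8.57900488204777e-05
rack 629 ((535.4356689453125, -150.31741333007812), (157.80206298828125, 167.72235107421875), 89.38594055175781) [0.0051 0.0076 0.0142]
plate 88 ((535.004150390625, -149.61532592773438), (7.885777950286865, 60.58514404296875), 34.24179458618164) [0.0638 0.1457 0.1524]
standbase 1285 ((489.3709716796875, 180.86068725585938), (163.85238647460938, 153.69216918945312), 2.1619298458099365) [0.0083 0.0125 0.0181]
hook 233 ((494.64599609375, 172.591796875), (85.7537841796875, 41.07410430908203), 7.310865879058838) [0.155  0.1662 0.1728]
side table z -0.0004265827428637792
rack 268 ((533.0784912109375, -143.81411743164062), (69.50759887695312, 89.9627685546875), 34.00691223144531) [0.0053 0.0077 0.0134]
plate 255 ((534.3243408203125, -144.0458526611328), (9.766822814941406, 61.04233169555664), 35.39976501464844) [0.0615 0.1076 0.1487]
standbase 2058 ((485.0787353515625, 182.75369262695312), (100.98809051513672, 140.275634765625), 88.66602325439453) [0.0087 0.0115 0.0143]
hook 444 ((494.2848205566406, 177.76629638671875), (86.69505310058594, 41.614498138427734), 7.8039045333862305) [0.1341 0.1638 0.1695]
```

Call:
{"op": "step_arm", "data": {"steps": [{"jaw": 0.6, "tx": 0.06, "ty": -0.034, "tz": -0.005, "az": -0.15}, {"jaw": 0.6, "tx": 0.12, "ty": -0.068, "tz": -0.01, "az": -0.3}, {"jaw": 0.6, "tx": 0.18, "ty": -0.101, "tz": -0.02, "az": -0.45}, {"jaw": 0.6, "tx": 0.24, "ty": -0.135, "tz": -0.025, "az": -0.6}, {"jaw": 0.6, "tx": 0.29, "ty": -0.169, "tz": -0.03, "az": -0.75}, {"jaw": 0.6, "tx": 0.33, "ty": -0.19, "tz": -0.036, "az": -0.9}, {"jaw": 0.6, "tx": 0.37, "ty": -0.21, "tz": -0.036, "az": -1.05}, {"jaw": 0.6, "tx": 0.4, "ty": -0.226, "tz": -0.036, "az": -1.2}]}}

```text
invalid input
```

Call:
{"op": "step_arm", "data": {"steps": [{"jaw": 0.6, "tx": 0.06, "ty": -0.034, "tz": -0.005, "ax": 0, "ay": 0, "az": -0.15}, {"jaw": 0.6, "tx": 0.12, "ty": -0.068, "tz": -0.01, "ax": 0, "ay": 0, "az": -0.3}, {"jaw": 0.6, "tx": 0.18, "ty": -0.101, "tz": -0.02, "ax": 0, "ay": 0, "az": -0.45}, {"jaw": 0.6, "tx": 0.24, "ty": -0.135, "tz": -0.025, "ax": 0, "ay": 0, "az": -0.6}, {"jaw": 0.6, "tx": 0.29, "ty": -0.169, "tz": -0.03, "ax": 0, "ay": 0, "az": -0.75}, {"jaw": 0.6, "tx": 0.33, "ty": -0.19, "tz": -0.036, "ax": 0, "ay": 0, "az": -0.9}, {"jaw": 0.6, "tx": 0.37, "ty": -0.21, "tz": -0.036, "ax": 0, "ay": 0, "az": -1.05}, {"jaw": 0.6, "tx": 0.4, "ty": -0.226, "tz": -0.036, "ax": 0, "ay": 0, "az": -1.2}]}}

```text
time: 1.7
tool_pos: [0.4279, -0.2491, 0.2474]
ee_rot: [3.14, 0.001, 1.47]
wrist_force: [0.3, -1.0, -0.2]
width: 0.0562
```

Call:
{"op": "step_arm", "data": {"steps": [{"jaw": 0.6, "tx": 0.03, "ty": 0.025, "tz": 0, "ax": 0, "ay": 0, "az": -0.14}, {"jaw": 0.6, "tx": 0.06, "ty": 0.05, "tz": 0, "ax": 0, "ay": 0, "az": -0.28}, {"jaw": 0.6, "tx": 0.09, "ty": 0.075, "tz": 0, "ax": 0, "ay": 0, "az": -0.42}, {"jaw": 0.6, "tx": 0.113, "ty": 0.095, "tz": 0, "ax": 0, "ay": 0, "az": -0.56}, {"jaw": 0.6, "tx": 0.113, "ty": 0.095, "tz": 0, "ax": 0, "ay": 0, "az": -0.69}, {"jaw": 0.6, "tx": 0.113, "ty": 0.095, "tz": 0, "ax": 0, "ay": 0, "az": -0.69}, {"jaw": 0.6, "tx": 0.113, "ty": 0.095, "tz": 0, "ax": 0, "ay": 0, "az": -0.69}]}}

```text
time: 2.4
tool_pos: [0.5337, -0.1463, 0.2474]
ee_rot: [3.141, 0.002, 2.157]
wrist_force: [-0.2, -0.1, 0.0]
width: 0.0563
```

Run:
```python
from h import *
o=get_obs(); print(o["tool_pos"],o["ee_rot"],o["joint_positions"])
im,d=snapshot("wrist"); print(camera_model("wrist")); save("w1.png",im,1.2); np.savez("w1.npz",im=im,d=d)
p,u,v=pts("wrist",d,np.ones(d.shape,bool))
k=(p[:,2]>.143)&(p[:,2]<.16)&(abs(p[:,0]-.534)<.06)&(abs(p[:,1]+.146)<.06); q=p[k]
print(len(q), cv2.minAreaRect(q[:,:2].astype(np.float32)*1000) if len(q)>5 else 0)
print(np.percentile(q[:,2],[5,50,95]) if len(q) else 0)
T=np.array(o["tool_pos"]); print(proj("wrist",[T+[0,0,-.008],[.534,-.146,.148]]))
```

```text
[ 0.53365601 -0.14634058  0.24741021] [3.14138662e+00 1.72193253e-03 2.15704032e+00] [-3.69593718e-01  8.96769742e-02  1.30142738e+00 -8.38409700e-04
  1.74896290e+00 -9.55987105e-01]
{'intrinsics': array([[344.18392806,   0.        , 254.95510765],
       [  0.        , 344.18392806, 189.50924689],
       [  0.        ,   0.        ,   1.        ]]), 'origin': array([ 0.48627887, -0.07705508,  0.418285  ]), 'orientation': array([ 2.85202455e+00, -3.26373096e-04,  5.85928182e-01])}
495 ((533.1253051757812, -146.6633758544922), (7.457250595092773, 43.765785217285156), 33.75114440917969)
[0.14635218 0.14770893 0.14882113]Traceback (most recent call last):
  File "<stdin>", line 8, in <module>
  File "h.py", line 13, in proj
    c=(np.atleast_2d(P)-o)@R; q=c@K.T; return q[:,:2]/q[:,2:]
                                ~^~~~
ValueError: matmul: Input operand 1 has a mismatch in its core dimension 0, with gufunc signature (n?,k),(k,m?)->(n?,m?) (size 3 is different from 2)
```

View pics/w1.png

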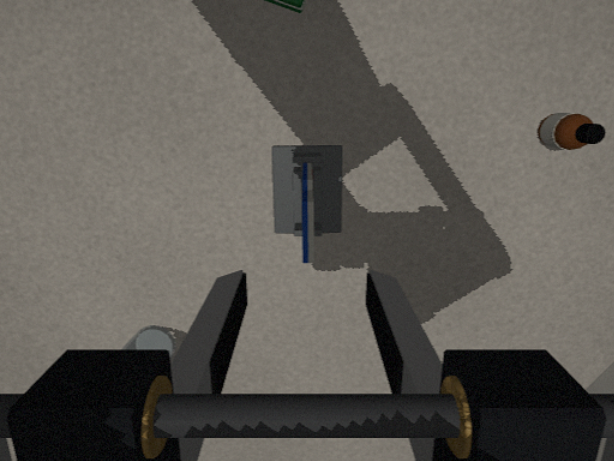

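Call:
{"op": "step_arm", "data": {"steps": [{"jaw": 0.6, "tx": 0, "ty": 0, "tz": 0.04, "ax": 0, "ay": 0, "az": 0}, {"jaw": 0.6, "tx": 0, "ty": 0, "tz": 0.08, "ax": 0, "ay": 0, "az": 0}, {"jaw": 0.6, "tx": 0, "ty": 0, "tz": 0.108, "ax": 0, "ay": 0, "az": 0}, {"jaw": 0.6, "tx": 0, "ty": 0, "tz": 0.123, "ax": 0, "ay": 0, "az": 0}, {"jaw": 0.3, "tx": 0, "ty": 0, "tz": 0.123, "ax": 0, "ay": 0, "az": 0}, {"jaw": 0, "tx": 0, "ty": 0, "tz": 0.123, "ax": 0, "ay": 0, "az": 0}, {"jaw": 0, "tx": 0, "ty": 0, "tz": 0.123, "ax": 0, "ay": 0, "az": 0}, {"jaw": 0, "tx": 0, "ty": 0, "tz": 0.123, "ax": 0, "ay": 0, "az": 0}]}}

```text
time: 3.25
tool_pos: [0.5348, -0.1472, 0.1267]
ee_rot: [3.139, 0.005, 2.157]
wrist_force: [-0.0, -0.7, 0.3]
width: 0.0278
```

Call:
{"op": "step_arm", "data": {"steps": [{"jaw": 0, "tx": 0, "ty": 0, "tz": 0.0025, "ax": 0, "ay": 0, "az": 0}, {"jaw": 0, "tx": 0, "ty": 0, "tz": 0.0025, "ax": 0, "ay": 0, "az": 0}, {"jaw": 0, "tx": 0, "ty": 0, "tz": 0.0025, "ax": 0, "ay": 0, "az": 0}, {"jaw": 0, "tx": 0, "ty": 0, "tz": 0.0025, "ax": 0, "ay": 0, "az": 0}, {"jaw": 0, "tx": 0, "ty": 0, "tz": 0.0025, "ax": 0, "ay": 0, "az": 0}]}}

```text
time: 3.75
tool_pos: [0.5351, -0.1473, 0.1246]
ee_rot: [3.138, 0.006, 2.157]
wrist_force: [0.4, 0.3, 2.3]
width: 0.0079
```

Call:
{"op": "step_arm", "data": {"steps": [{"jaw": 0, "tx": 0, "ty": 0, "tz": -0.02, "ax": 0, "ay": 0, "az": 0}, {"jaw": 0, "tx": 0, "ty": 0, "tz": -0.06, "ax": 0, "ay": 0, "az": 0}, {"jaw": 0, "tx": 0, "ty": 0, "tz": -0.11, "ax": 0, "ay": 0, "az": 0}, {"jaw": 0, "tx": 0.02, "ty": 0.02, "tz": -0.15, "ax": 0, "ay": 0, "az": 0}, {"jaw": 0, "tx": 0.055, "ty": 0.05, "tz": -0.15, "ax": 0, "ay": 0, "az": 0.12}, {"jaw": 0, "tx": 0.09, "ty": 0.08, "tz": -0.15, "ax": 0, "ay": 0, "az": 0.25}, {"jaw": 0, "tx": 0.125, "ty": 0.11, "tz": -0.15, "ax": 0, "ay": 0, "az": 0.38}, {"jaw": 0, "tx": 0.16, "ty": 0.14, "tz": -0.15, "ax": 0, "ay": 0, "az": 0.5}]}}

```text
time: 4.55
tool_pos: [0.5621, 0.0655, 0.2735]
ee_rot: [3.137, 0.004, 1.651]
wrist_force: [0.7, -0.9, -0.8]
width: 0.0079
```

```bash
cat >> h.py <<'E'
from scipy.spatial.transform import Rotation as Q
def proj(cam,P):
    m=camera_model(cam); R=Q.from_euler('xyz',m["orientation"]).as_matrix()
    q=((np.atleast_2d(P)-m["origin"])@R)@np.array(m["intrinsics"]).T; return q[:,:2]/q[:,2:]
E
python3 - <<'E'
from h import *
snapshot("side")
im,d=snapshot("wrist"); o=get_obs(); print(o["tool_pos"],o["ee_rot"]); save("w2.png",im,1.5); np.savez("w2.npz",im=im,d=d)
r=silhouettes("wrist","clip")
for x in r[:2]:
    q,_,_=pts("wrist",d,x["pixels"]); print(x["confidence"],x["rect"],np.median(q,0))
p,u,v=pts("wrist",d,np.ones(d.shape,bool)); col=im[v,u].astype(int)
near=(abs(p[:,0]-.49)<.1)&(abs(p[:,1]-.18)<.1)
org=near&(col[:,0]>120)&(col[:,2]<90)&(col[:,0]-col[:,2]>80)&(p[:,2]>.1)
q=p[org]; zt=np.percentile(q[:,2],90); q=q[q[:,2]>zt-.004]
print("clip top",len(q),zt,cv2.minAreaRect(q[:,:2].astype(np.float32)*1000))
b=p[near&(p[:,2]>.009)&(p[:,2]<.0155)]; print("base",len(b),cv2.minAreaRect(b[:,:2].astype(np.float32)*1000),np.median(b[:,2]))
h=p[near&(p[:,2]>.125)&(p[:,2]<.19)]
for a in np.arange(.44,.56,.005):
    s=h[(h[:,0]>=a)&(h[:,0]<a+.005)]
    if len(s)>3: print(round(a,3),len(s),np.round(np.percentile(s[:,1],[2,50,98]),4),np.round(np.percentile(s[:,2],[2,50,98]),4))
E
```

```text
[0.562043   0.06929657 0.27299301] [3.13788500e+00 7.14762617e-04 1.66272698e+00]
0.65 [205.1, 21.7, 226.8, 81.0] [0.52090779 0.17543116 0.16754438]
clip top 616 0.1687241061312004 ((521.55810546875, 172.697021484375), (41.47136306762695, 10.598634719848633), 88.80012512207031)
base 7563 ((483.44110107421875, 172.57493591308594), (99.49779510498047, 139.38450622558594), 88.85648345947266) 0.011014335739679693
0.445 36 [0.1657 0.1734 0.182 ] [0.1648 0.1663 0.1673]
0.45 193 [0.1643 0.1739 0.1835] [0.1614 0.1667 0.1681]
0.455 202 [0.1642 0.1737 0.1835] [0.1639 0.1668 0.1683]
0.46 211 [0.1642 0.1727 0.1836] [0.1271 0.1666 0.1682]
0.465 271 [0.1643 0.1737 0.1831] [0.1528 0.1654 0.168 ]
0.47 116 [0.1674 0.1736 0.1799] [0.1549 0.1626 0.1658]
0.475 109 [0.1673 0.1732 0.1795] [0.1561 0.1628 0.1662]
0.48 110 [0.1674 0.1736 0.1794] [0.1567 0.1627 0.1663]
0.485 104 [0.1674 0.1731 0.1798] [0.1562 0.1626 0.1664]
0.49 105 [0.1671 0.1729 0.1795] [0.1557 0.1627 0.1663]
0.495 106 [0.1669 0.1731 0.1793] [0.1567 0.1625 0.1663]
0.5 97 [0.1669 0.1731 0.179 ] [0.1569 0.1626 0.1666]
0.505 75 [0.1694 0.1729 0.1768] [0.1598 0.1623 0.1638]
0.51 71 [0.1693 0.1727 0.1766] [0.1592 0.162  0.1637]
0.515 305 [0.1528 0.1726 0.1927] [0.1643 0.1677 0.1693]
0.52 382 [0.1526 0.1737 0.193 ] [0.1534 0.1673 0.1692]
0.525 238 [0.1529 0.1742 0.1927] [0.1519 0.1662 0.1688]
0.53 66 [0.169  0.1719 0.1757] [0.1599 0.1683 0.1702]
0.535 33 [0.1695 0.1722 0.1749] [0.1589 0.1676 0.1694]
0.55 8 [0.0968 0.0971 0.0972] [0.1597 0.1733 0.1856]
0.555 51 [0.097  0.0973 0.0977] [0.1575 0.175  0.19  ]
0.56 29 [0.0933 0.0976 0.0979] [0.1583 0.173  0.1896]
```

View pics/w2.png

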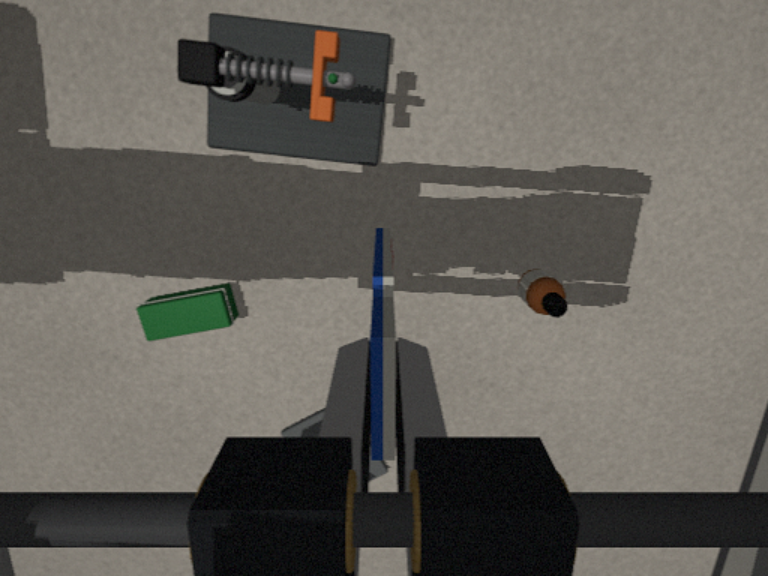

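```bash
cat > m.py <<'E'
from h import *
o=get_obs(); print(o["time"],o["tool_pos"],o["ee_rot"],abs(o["qvel"]).max())
cm=camera_model("wrist"); im,d=snapshot("wrist"); print(cm["origin"]-camera_model("wrist")["origin"]); np.savez("w3.npz",im=im,d=d)
p,u,v=pts("wrist",d,np.ones(d.shape,bool)); col=im[v,u].astype(int)
near=(abs(p[:,0]-.49)<.1)&(abs(p[:,1]-.18)<.1)
org=near&(col[:,0]>120)&(col[:,2]<90)&(col[:,0]-col[:,2]>80)&(p[:,2]>.1)
q=p[org]; zt=np.percentile(q[:,2],90); q=q[q[:,2]>zt-.004]
print("clip top",len(q),zt,cv2.minAreaRect(q[:,:2].astype(np.float32)*1000))
b=p[near&(p[:,2]>.009)&(p[:,2]<.0155)]; print("base",len(b),cv2.minAreaRect(b[:,:2].astype(np.float32)*1000),np.median(b[:,2]))
h=p[near&(p[:,2]>.125)&(p[:,2]<.19)]
for a in np.arange(.505,.545,.005):
    s=h[(h[:,0]>=a)&(h[:,0]<a+.005)&(abs(h[:,1]-.178)<.03)]
    if len(s)>3: print(round(a,3),len(s),np.round(np.percentile(s[:,1],[2,50,98]),4),np.round(np.percentile(s[:,2],[2,50,98]),4))
bl=(col[:,2]>col[:,0]+40)&(abs(p[:,0]-o["tool_pos"][0])<.03)&(abs(p[:,1]-o["tool_pos"][1])<.06)&(p[:,2]>.12)
q=p[bl]
for a in np.arange(.15,.27,.015):
    s=q[(q[:,2]>=a)&(q[:,2]<a+.015)]
    if len(s)>20:
        f=np.polyfit(s[:,1],s[:,0],1); print("pl",round(a,3),len(s),np.round(s.mean(0),4),"slope deg",round(np.degrees(np.arctan(f[0])),2),"y",np.round(np.percentile(s[:,1],[1,99]),4))
E
python3 m.py
```

```text
4.7 [0.56202429 0.06648462 0.2730936 ] [3.13815097 0.00327686 1.66214184] 0.06152621631079036
[-2.04627201e-04  1.59908365e-03 -8.83933820e-05]
clip top 630 0.1694162161859855 ((523.1250610351562, 178.69821166992188), (41.488807678222656, 10.689361572265625), 88.2130126953125)
base 7748 ((484.8489990234375, 179.86721801757812), (99.8863754272461, 139.66265869140625), 88.26160430908203) 0.011755713447742844
0.505 101 [0.1733 0.179  0.1852] [0.1576 0.1631 0.1664]
0.51 72 [0.1754 0.1787 0.1827] [0.1599 0.1628 0.1646]
0.515 231 [0.1587 0.1777 0.1983] [0.1613 0.1682 0.1696]
0.52 417 [0.1583 0.1797 0.199 ] [0.1557 0.1682 0.1699]
0.525 317 [0.1584 0.1808 0.1987] [0.1532 0.1676 0.1698]
0.53 69 [0.1747 0.1777 0.1819] [0.1606 0.1668 0.171 ]
0.535 53 [0.1748 0.1778 0.1814] [0.1601 0.1691 0.1709]
pl 0.21 26 [0.5565 0.0953 0.218 ] slope deg 67.99 y [0.0949 0.0956]
pl 0.225 28 [0.5565 0.0952 0.2327] slope deg 63.22 y [0.0948 0.0956]
pl 0.24 37 [0.5565 0.0948 0.2479] slope deg 2.79 y [0.0883 0.0956]
pl 0.255 134 [0.5568 0.0899 0.2589] slope deg -6.83 y [0.0867 0.0954]
pl 0.27 65 [0.5571 0.0871 0.2783] slope deg 62.78 y [0.0867 0.0875]
```

Call:
{"op": "step_arm", "data": {"steps": [{"jaw": 0, "tx": 0.03, "ty": 0.003, "tz": 0, "ax": 0, "ay": 0, "az": 0.03}, {"jaw": 0, "tx": 0.06, "ty": 0.006, "tz": 0, "ax": 0, "ay": 0, "az": 0.06}, {"jaw": 0, "tx": 0.09, "ty": 0.01, "tz": 0, "ax": 0, "ay": 0, "az": 0.1}, {"jaw": 0, "tx": 0.112, "ty": 0.01, "tz": 0.01, "ax": 0, "ay": 0, "az": 0.122}, {"jaw": 0, "tx": 0.112, "ty": 0.01, "tz": 0.035, "ax": 0, "ay": 0, "az": 0.122}, {"jaw": 0, "tx": 0.112, "ty": 0.01, "tz": 0.06, "ax": 0, "ay": 0, "az": 0.122}, {"jaw": 0, "tx": 0.112, "ty": 0.01, "tz": 0.073, "ax": 0, "ay": 0, "az": 0.122}, {"jaw": 0, "tx": 0.112, "ty": 0.01, "tz": 0.073, "ax": 0, "ay": 0, "az": 0.122}]}}

```text
time: 5.55
tool_pos: [0.5612, 0.1752, 0.1968]
ee_rot: [-3.14, 0.005, 1.536]
wrist_force: [-0.4, -0.3, -1.1]
width: 0.0079
```

Call:
{"op": "step_arm", "data": {"steps": [{"jaw": 0, "tx": 0, "ty": 0, "tz": 0, "ax": 0, "ay": 0, "az": 0}, {"jaw": 0, "tx": 0, "ty": 0, "tz": 0, "ax": 0, "ay": 0, "az": 0}, {"jaw": 0, "tx": 0, "ty": 0, "tz": 0, "ax": 0, "ay": 0, "az": 0}]}}

```text
time: 5.85
tool_pos: [0.562, 0.175, 0.1984]
ee_rot: [3.141, 0.005, 1.536]
wrist_force: [-0.9, -0.1, -0.2]
width: 0.0081
```

Run:
```python
from h import *
o=get_obs(); print(o["time"],o["tool_pos"],o["ee_rot"],o["wrist_force"],abs(o["qvel"]).max())
s,sd=snapshot("side"); w,wd=snapshot("wrist"); np.savez("s4.npz",im=s,d=sd,w=w,wd=wd)
a=cv2.resize(s[180:300,180:280],None,fx=4,fy=4,interpolation=cv2.INTER_CUBIC)
b=cv2.resize(w[0:300,130:350],None,fx=1.8,fy=1.8,interpolation=cv2.INTER_CUBIC)
c=np.zeros((560,800,3),np.uint8); c[:480,:400]=a; c[:540,402:798]=b; save("f4.png",c)
p,u,v=pts("side",sd,np.ones(sd.shape,bool)); col=s[v,u].astype(int)
org=(col[:,0]>120)&(col[:,2]<90)&(col[:,0]-col[:,2]>80)&(abs(p[:,1]-.18)<.05)&(p[:,2]>.1)
q=p[org];print("clip side",np.percentile(q,[2,50,98],0))
q=p[(abs(p[:,0]-.562)<.03)&(abs(p[:,1]-.178)<.05)&(p[:,2]>.06)&(p[:,2]<.19)&(col[:,2]>col[:,0]-60)];print("plate side",len(q),np.percentile(q,[2,50,98],0))
```

```text
5.85 [0.56199762 0.1749784  0.19835765] [3.14060141 0.00477975 1.53590884] [-0.93728093 -0.08010032 -0.2464145 ] 0.005894387069389626
clip side [[0.51733506 0.16393915 0.15747649]
 [0.52013285 0.19260243 0.16757875]
 [0.52465312 0.2026187  0.16953468]]
plate side 544 [[0.53584181 0.14803951 0.0839671 ]
 [0.55784088 0.18629541 0.13765951]
 [0.5656393  0.20674937 0.18503104]]
```

View pics/f4.png

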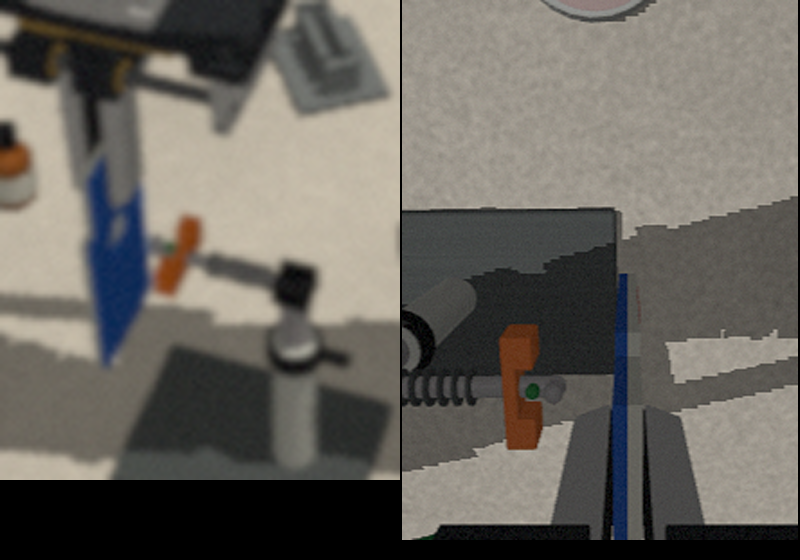

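Run:
```python
from h import *
z=np.load("s4.npz"); im,d=z["w"],z["wd"]
p,u,v=pts("wrist",d,np.ones(d.shape,bool)); col=im[v,u].astype(int)
org=(col[:,0]>90)&(col[:,2]<80)&(col[:,0]-col[:,2]>60)&(p[:,2]>.1)&(abs(p[:,1]-.18)<.05)
q=p[org]; zt=np.percentile(q[:,2],90); q=q[q[:,2]>zt-.004]
print("clip",len(q),zt,cv2.minAreaRect(q[:,:2].astype(np.float32)*1000))
for lo,hi in [(.502,.513),(.524,.530),(.530,.535),(.535,.541)]:
    s=p[(p[:,0]>lo)&(p[:,0]<hi)&(p[:,2]>.145)&(p[:,2]<.19)&(abs(p[:,1]-.178)<.009)&~org]; print(lo,len(s),np.round(np.percentile(s[:,1],[2,50,98]),4),np.round(np.percentile(s[:,2],[2,50,98]),4),np.round(np.percentile(s[:,0],[2,98]),4))
q=p[(p[:,0]>.545)&(p[:,0]<.575)&(p[:,1]>.183)&(p[:,1]<.22)&(p[:,2]>.05)&(p[:,2]<.24)]
for a in np.arange(.06,.24,.015):
    s=q[(q[:,2]>=a)&(q[:,2]<a+.015)]
    if len(s)>10: print(round(a,3),len(s),np.round(np.percentile(s[:,0],[2,50,98]),4),np.round(np.percentile(s[:,1],[2,50,98]),4),round(s[:,2].max(),4))
```

```text
clip 770 0.1689245629062044 ((522.9639892578125, 180.9368133544922), (41.92995834350586, 10.473661422729492), 88.85879516601562)
0.502 247 [0.1754 0.1825 0.1867] [0.1568 0.1628 0.1662] [0.5023 0.5127]
0.524 182 [0.1699 0.1808 0.1844] [0.1529 0.1628 0.168 ] [0.5241 0.5298]
0.53 102 [0.1784 0.183  0.1845] [0.1576 0.1658 0.1707] [0.5302 0.5349]
0.535 83 [0.1782 0.182  0.1841] [0.1597 0.1674 0.1706] [0.5351 0.5383]
0.075 21 [0.5576 0.5618 0.5655] [0.2031 0.2061 0.2062] 0.0897
0.09 43 [0.5578 0.5618 0.5657] [0.2015 0.206  0.2062] 0.1048
0.105 41 [0.558  0.5618 0.565 ] [0.2048 0.206  0.2062] 0.1196
0.12 50 [0.5575 0.5611 0.5654] [0.2055 0.206  0.2063] 0.1349
0.135 69 [0.5577 0.5618 0.5657] [0.2013 0.2059 0.2063] 0.1499
0.15 71 [0.5579 0.5612 0.565 ] [0.2055 0.2059 0.2063] 0.165
0.165 106 [0.5576 0.5617 0.5653] [0.1992 0.2059 0.2062] 0.18
0.18 354 [0.5518 0.5611 0.5699] [0.1841 0.1983 0.2059] 0.195
0.195 604 [0.5458 0.5605 0.5744] [0.1833 0.1851 0.1982] 0.21
0.21 1277 [0.546  0.5607 0.5741] [0.1833 0.1854 0.1981] 0.225
0.225 836 [0.5455 0.5559 0.5746] [0.1832 0.1849 0.1859] 0.24
```

Call:
{"op": "step_arm", "data": {"steps": [{"jaw": 0, "tx": 0.005, "ty": 0, "tz": -0.0006, "ax": 0, "ay": 0, "az": -0.01}, {"jaw": 0, "tx": 0.005, "ty": 0, "tz": -0.0006, "ax": 0, "ay": 0, "az": -0.01}, {"jaw": 0, "tx": 0.005, "ty": -0.004, "tz": -0.0006, "ax": 0, "ay": 0, "az": -0.01}, {"jaw": 0, "tx": 0.005, "ty": -0.008, "tz": -0.0006, "ax": 0, "ay": 0, "az": -0.01}, {"jaw": 0, "tx": 0.005, "ty": -0.012, "tz": -0.0006, "ax": 0, "ay": 0, "az": -0.01}, {"jaw": 0, "tx": 0.005, "ty": -0.016, "tz": -0.0006, "ax": 0, "ay": 0, "az": -0.01}, {"jaw": 0, "tx": 0.005, "ty": -0.019, "tz": -0.0006, "ax": 0, "ay": 0, "az": -0.01}, {"jaw": 0, "tx": 0.005, "ty": -0.02, "tz": -0.0006, "ax": 0, "ay": 0, "az": -0.01}]}}

```text
time: 6.75
tool_pos: [0.5415, 0.1809, 0.1987]
ee_rot: [3.141, 0.005, 1.546]
wrist_force: [0.2, -0.4, -1.0]
width: 0.0081
```

Call:
{"op": "step_arm", "data": {"steps": [{"jaw": 0, "tx": 0, "ty": 0, "tz": 0, "ax": 0, "ay": 0, "az": 0}, {"jaw": 0, "tx": 0, "ty": 0, "tz": 0, "ax": 0, "ay": 0, "az": 0}]}}

```text
time: 6.95
tool_pos: [0.5416, 0.1809, 0.1988]
ee_rot: [3.141, 0.005, 1.546]
wrist_force: [0.5, -0.8, -1.0]
width: 0.008
```

Call:
{"op": "step_arm", "data": {"steps": [{"jaw": 0, "tx": 0, "ty": -0.002, "tz": 0, "ax": 0, "ay": 0, "az": 0}, {"jaw": 0, "tx": 0, "ty": -0.004, "tz": 0, "ax": 0, "ay": 0, "az": 0}, {"jaw": 0, "tx": 0, "ty": -0.006, "tz": 0, "ax": 0, "ay": 0, "az": 0}, {"jaw": 0, "tx": 0, "ty": -0.007, "tz": 0, "ax": 0, "ay": 0, "az": 0}, {"jaw": 0, "tx": 0, "ty": -0.007, "tz": 0, "ax": 0, "ay": 0, "az": 0}]}}

```text
time: 7.45
tool_pos: [0.5345, 0.1811, 0.1988]
ee_rot: [3.141, 0.005, 1.546]
wrist_force: [0.5, -0.5, -1.0]
width: 0.0079
```

Call:
{"op": "step_arm", "data": {"steps": [{"jaw": 0, "tx": 0, "ty": -0.0015, "tz": 0, "ax": 0, "ay": 0, "az": 0}, {"jaw": 0, "tx": 0, "ty": -0.003, "tz": 0, "ax": 0, "ay": 0, "az": 0}, {"jaw": 0, "tx": 0, "ty": -0.0045, "tz": 0, "ax": 0, "ay": 0, "az": 0}, {"jaw": 0, "tx": 0, "ty": -0.0045, "tz": 0, "ax": 0, "ay": 0, "az": 0}]}}

```text
time: 7.85
tool_pos: [0.5306, 0.1811, 0.1989]
ee_rot: [3.139, 0.005, 1.546]
wrist_force: [3.7, 0.3, -2.3]
width: 0.0078
```

Call:
{"op": "step_arm", "data": {"steps": [{"jaw": 0, "tx": 0, "ty": -0.0015, "tz": 0, "ax": 0, "ay": 0, "az": 0}, {"jaw": 0, "tx": 0, "ty": -0.003, "tz": 0, "ax": 0, "ay": 0, "az": 0}, {"jaw": 0, "tx": 0, "ty": -0.0045, "tz": 0, "ax": 0, "ay": 0, "az": 0}, {"jaw": 0, "tx": 0, "ty": -0.006, "tz": 0, "ax": 0, "ay": 0, "az": 0}, {"jaw": 0, "tx": 0, "ty": -0.006, "tz": 0, "ax": 0, "ay": 0, "az": 0}, {"jaw": 0, "tx": 0, "ty": -0.006, "tz": 0, "ax": 0, "ay": 0, "az": 0}]}}

```text
time: 8.45
tool_pos: [0.5258, 0.1813, 0.199]
ee_rot: [3.136, 0.004, 1.546]
wrist_force: [6.8, -1.1, -4.4]
width: 0.0079
```

```bash
cat > look.py <<'E'
from h import *
import sys
o=get_obs(); print(o["time"],o["tool_pos"],o["ee_rot"],o["wrist_force"],o["wrist_torque"],o["width"])
s,sd=snapshot("side"); w,wd=snapshot("wrist")
a=cv2.resize(s[190:290,180:280],None,fx=4,fy=4,interpolation=cv2.INTER_CUBIC)
b=cv2.resize(w[130:330,150:350],None,fx=2,fy=2,interpolation=cv2.INTER_CUBIC)
save(sys.argv[1],np.hstack([a,b]))
p,u,v=pts("wrist",wd,np.ones(wd.shape,bool)); col=w[v,u].astype(int)
org=(col[:,0]>90)&(col[:,2]<80)&(col[:,0]-col[:,2]>60)&(p[:,2]>.1)&(abs(p[:,1]-.18)<.05)
q=p[org]; zt=np.percentile(q[:,2],90); q=q[q[:,2]>zt-.004]
print("clip",len(q),zt,cv2.minAreaRect(q[:,:2].astype(np.float32)*1000))
q=p[(p[:,0]>.505)&(p[:,0]<.56)&(p[:,1]>.203)&(p[:,1]<.22)&(p[:,2]>.04)&(p[:,2]<.175)&~org]
for a in np.arange(.06,.18,.03):
    s=q[(q[:,2]>=a)&(q[:,2]<a+.03)]
    if len(s)>10: print(round(a,3),len(s),np.round(np.percentile(s[:,0],[2,50,98]),4),np.round(np.percentile(s[:,1],[2,50,98]),4))
g=(col[:,1]>col[:,0]+25)&(col[:,1]>col[:,2]+25)&(p[:,2]>.12)&(abs(p[:,1]-.18)<.03)&(abs(p[:,0]-.527)<.02)
print("green",g.sum(),p[g].mean(0) if g.any() else "",p[g][:,2].max() if g.any() else "")
E
python3 look.py f5.png
```

```text
8.45 [0.52577923 0.18129015 0.19895449] [3.13578705 0.00445619 1.54604646] [ 6.81204856 -1.09594246 -4.43342647] [ 0.03519879 -1.56077576 -0.04377733] 0.007867859270045515
clip 368 0.16920242851099615 ((515.4331665039062, 190.4569549560547), (22.4808292388916, 9.34526252746582), 87.33741760253906)
0.06 18 [0.5223 0.5261 0.5295] [0.2119 0.2122 0.2124]
0.09 79 [0.5221 0.526  0.5295] [0.2118 0.2121 0.2124]
0.12 114 [0.5218 0.5259 0.5301] [0.2074 0.2121 0.2124]
0.15 137 [0.5218 0.5257 0.5294] [0.2116 0.212  0.2123]
green 0
```

View pics/f5.png

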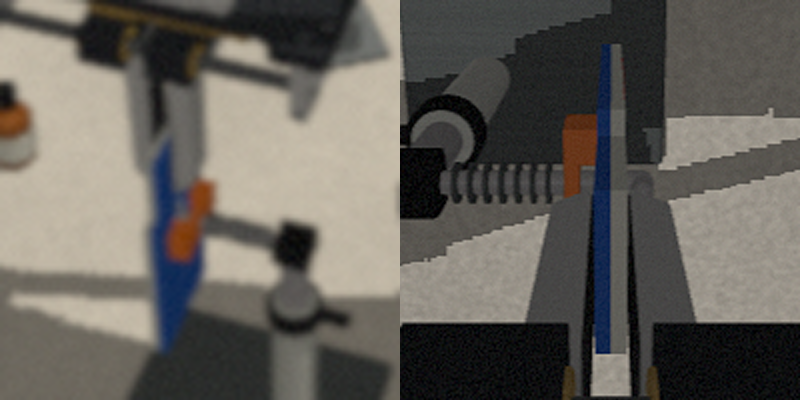

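Call:
{"op": "step_arm", "data": {"steps": [{"jaw": 0, "tx": -0.0005, "ty": -0.0005, "tz": 0.0015, "ax": 0, "ay": 0, "az": 0}, {"jaw": 0, "tx": -0.0005, "ty": -0.0005, "tz": 0.003, "ax": 0, "ay": 0, "az": 0}, {"jaw": 0, "tx": -0.0005, "ty": -0.0005, "tz": 0.0045, "ax": 0, "ay": 0, "az": 0}, {"jaw": 0, "tx": -0.0005, "ty": -0.0005, "tz": 0.006, "ax": 0, "ay": 0, "az": 0}, {"jaw": 0, "tx": -0.0005, "ty": -0.0005, "tz": 0.006, "ax": 0, "ay": 0, "az": 0}]}}

```text
time: 9.05
tool_pos: [0.5271, 0.181, 0.1953]
ee_rot: [3.13, 0.003, 1.546]
wrist_force: [6.2, -0.5, 1.1]
width: 0.0078
```

Call:
{"op": "step_arm", "data": {"steps": [{"jaw": 0, "tx": 0, "ty": 0, "tz": 0.0015, "ax": 0, "ay": 0, "az": 0}, {"jaw": 0, "tx": 0, "ty": 0, "tz": 0.003, "ax": 0, "ay": 0, "az": 0}, {"jaw": 0, "tx": 0, "ty": 0, "tz": 0.003, "ax": 0, "ay": 0, "az": 0}]}}

```text
time: 9.35
tool_pos: [0.5281, 0.181, 0.1937]
ee_rot: [3.126, 0.003, 1.546]
wrist_force: [4.9, -0.4, 2.1]
width: 0.0077
```

Call:
{"op": "step_arm", "data": {"steps": [{"jaw": 0, "tx": 0, "ty": -0.002, "tz": -0.0005, "ax": 0.008, "ay": 0, "az": 0}, {"jaw": 0, "tx": 0, "ty": -0.0045, "tz": -0.0005, "ax": 0.018, "ay": 0, "az": 0}, {"jaw": 0, "tx": 0, "ty": -0.0045, "tz": -0.0005, "ax": 0.018, "ay": 0, "az": 0}, {"jaw": 0, "tx": 0, "ty": -0.0045, "tz": -0.0005, "ax": 0.018, "ay": 0, "az": 0}]}}

```text
time: 9.75
tool_pos: [0.5248, 0.1811, 0.194]
ee_rot: [3.141, 0.002, 1.545]
wrist_force: [7.1, -0.2, -2.2]
width: 0.0083
```

```bash
python3 look.py f6.png
```

```text
9.75 [0.5247617  0.18108693 0.19399955] [3.14149958e+00 2.48857061e-03 1.54535865e+00] [ 7.13395897 -0.24911544 -2.15007894] [ 1.65507786e-02 -1.70845117e+00  1.56871148e-03] 0.008276157158554216
clip 370 0.16915354807094002 ((514.5449829101562, 191.8336181640625), (20.232210159301758, 9.659402847290039), 89.47750091552734)
0.06 29 [0.5204 0.5245 0.5278] [0.2119 0.2122 0.2123]
0.09 84 [0.5205 0.5245 0.5283] [0.2118 0.2121 0.2124]
0.12 122 [0.5205 0.5245 0.5286] [0.2074 0.212  0.2123]
0.15 144 [0.5204 0.5245 0.5282] [0.2116 0.2119 0.2122]
green 0
```

View pics/f6.png

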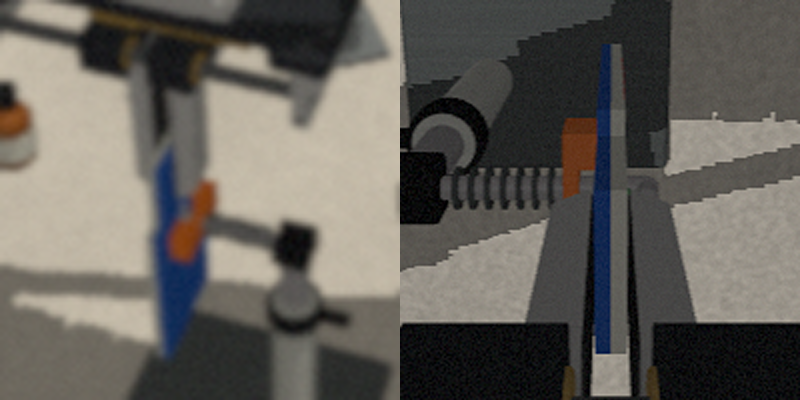

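Call:
{"op": "step_arm", "data": {"steps": [{"jaw": 0, "tx": 0, "ty": -0.001, "tz": 0.0015, "ax": 0.004, "ay": 0, "az": 0}, {"jaw": 0, "tx": 0, "ty": -0.001, "tz": 0.003, "ax": 0.004, "ay": 0, "az": 0}, {"jaw": 0, "tx": 0, "ty": -0.001, "tz": 0.0045, "ax": 0.004, "ay": 0, "az": 0}, {"jaw": 0, "tx": 0, "ty": -0.001, "tz": 0.006, "ax": 0.004, "ay": 0, "az": 0}, {"jaw": 0, "tx": 0, "ty": -0.001, "tz": 0.006, "ax": 0.004, "ay": 0, "az": 0}, {"jaw": 0, "tx": 0, "ty": -0.001, "tz": 0.006, "ax": 0.004, "ay": 0, "az": 0}]}}

```text
time: 10.45
tool_pos: [0.5255, 0.1811, 0.1897]
ee_rot: [3.14, 0.002, 1.545]
wrist_force: [5.9, -0.5, 1.9]
width: 0.0076
```

Call:
{"op": "step_arm", "data": {"steps": [{"jaw": 0, "tx": 0, "ty": -0.0005, "tz": 0.001, "ax": 0.002, "ay": 0, "az": 0}, {"jaw": 0, "tx": 0, "ty": -0.0005, "tz": 0.002, "ax": 0.002, "ay": 0, "az": 0}, {"jaw": 0, "tx": 0, "ty": -0.0005, "tz": 0.003, "ax": 0.002, "ay": 0, "az": 0}, {"jaw": 0, "tx": 0, "ty": -0.0005, "tz": 0.003, "ax": 0.002, "ay": 0, "az": 0}, {"jaw": 0, "tx": 0, "ty": -0.0005, "tz": 0.003, "ax": 0.002, "ay": 0, "az": 0}]}}

```text
time: 10.95
tool_pos: [0.5266, 0.1811, 0.1883]
ee_rot: [3.137, 0.001, 1.545]
wrist_force: [5.8, -0.1, 3.3]
width: 0.0078
```

Call:
{"op": "step_arm", "data": {"steps": [{"jaw": 0, "tx": 0, "ty": -0.0005, "tz": 0.001, "ax": 0.004, "ay": 0, "az": 0}, {"jaw": 0, "tx": 0, "ty": -0.0005, "tz": 0.002, "ax": 0.004, "ay": 0, "az": 0}, {"jaw": 0, "tx": 0, "ty": -0.0005, "tz": 0.003, "ax": 0.004, "ay": 0, "az": 0}, {"jaw": 0, "tx": 0, "ty": -0.0005, "tz": 0.003, "ax": 0.004, "ay": 0, "az": 0}, {"jaw": 0, "tx": 0, "ty": -0.0005, "tz": 0.003, "ax": 0.004, "ay": 0, "az": 0}]}}

```text
time: 11.45
tool_pos: [0.5272, 0.181, 0.1879]
ee_rot: [3.137, 0.001, 1.545]
wrist_force: [3.4, -0.6, 5.9]
width: 0.008
```

Call:
{"op": "step_arm", "data": {"steps": [{"jaw": 0, "tx": 0, "ty": 0.0005, "tz": 0.002, "ax": 0.003, "ay": 0, "az": 0}, {"jaw": 0, "tx": 0, "ty": 0.0005, "tz": 0.004, "ax": 0.003, "ay": 0, "az": 0}, {"jaw": 0, "tx": 0, "ty": 0.0005, "tz": 0.004, "ax": 0.003, "ay": 0, "az": 0}, {"jaw": 0, "tx": 0, "ty": 0.0005, "tz": 0.004, "ax": 0.003, "ay": 0, "az": 0}]}}

```text
time: 11.85
tool_pos: [0.5283, 0.1808, 0.1874]
ee_rot: [3.136, 0.001, 1.544]
wrist_force: [1.9, -2.0, 10.2]
width: 0.008
```

```bash
python3 look.py f7.png
```

```text
11.85 [0.52828045 0.18075042 0.18740094] [3.13584185e+00 6.85833347e-04 1.54438636e+00] [ 1.89616776 -1.96886908 10.16332303] [-0.45572795 -0.41107455 -0.02910913] 0.00803256677680694
clip 373 0.1692187393759313 ((518.1726684570312, 192.8997802734375), (18.022207260131836, 9.894454956054688), 89.25316619873047)
0.06 53 [0.5245 0.5287 0.5326] [0.2073 0.2119 0.2122]
0.09 86 [0.5245 0.5278 0.5318] [0.2115 0.2118 0.2121]
0.12 132 [0.5243 0.5283 0.5323] [0.2071 0.2117 0.212 ]
0.15 344 [0.524  0.5278 0.5316] [0.2033 0.2095 0.2118]
green 0
```

View pics/f7.png

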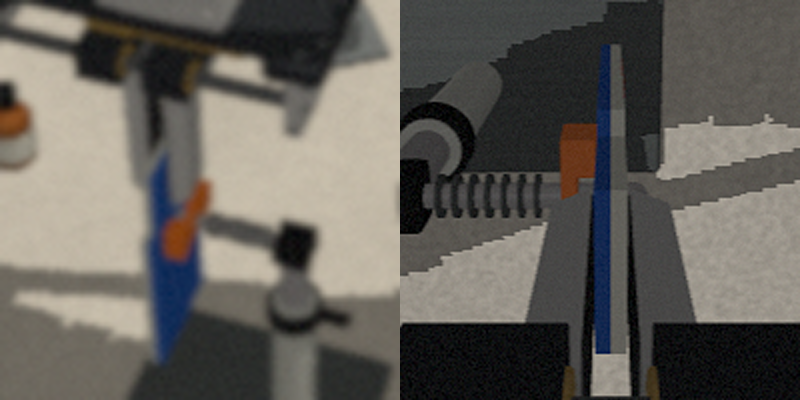

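Call:
{"op": "step_arm", "data": {"steps": [{"jaw": 0, "tx": 0, "ty": 0, "tz": 0.001, "ax": 0, "ay": 0, "az": 0}, {"jaw": 0.35, "tx": 0, "ty": 0, "tz": 0.001, "ax": 0, "ay": 0, "az": 0}, {"jaw": 0.35, "tx": 0, "ty": 0, "tz": 0, "ax": 0, "ay": 0, "az": 0}, {"jaw": 0.35, "tx": 0, "ty": 0, "tz": 0, "ax": 0, "ay": 0, "az": 0}, {"jaw": 0.35, "tx": 0, "ty": 0, "tz": 0, "ax": 0, "ay": 0, "az": 0}, {"jaw": 0.35, "tx": 0, "ty": 0, "tz": 0, "ax": 0, "ay": 0, "az": 0}]}}

```text
time: 12.55
tool_pos: [0.5278, 0.1808, 0.1868]
ee_rot: [3.137, 0.001, 1.545]
wrist_force: [0.1, -0.3, 0.4]
width: 0.0329
```

Call:
{"op": "step_arm", "data": {"steps": [{"jaw": 0.35, "tx": 0, "ty": 0, "tz": -0.015, "ax": 0, "ay": 0, "az": 0}, {"jaw": 0.35, "tx": 0, "ty": 0, "tz": -0.045, "ax": 0, "ay": 0, "az": 0}, {"jaw": 0.35, "tx": 0, "ty": 0, "tz": -0.085, "ax": 0, "ay": 0, "az": 0}, {"jaw": 0.35, "tx": -0.02, "ty": 0, "tz": -0.12, "ax": 0, "ay": 0, "az": 0}, {"jaw": 0.35, "tx": -0.06, "ty": 0, "tz": -0.12, "ax": 0, "ay": 0, "az": 0}, {"jaw": 0.35, "tx": -0.1, "ty": 0, "tz": -0.12, "ax": 0, "ay": 0, "az": 0}, {"jaw": 0.35, "tx": -0.1, "ty": 0, "tz": -0.12, "ax": 0, "ay": 0, "az": 0}, {"jaw": 0.35, "tx": -0.1, "ty": 0, "tz": -0.12, "ax": 0, "ay": 0, "az": 0}]}}

```text
time: 13.35
tool_pos: [0.5248, 0.0805, 0.308]
ee_rot: [3.136, 0.0, 1.543]
wrist_force: [0.3, 1.0, -0.6]
width: 0.0328
```

Run:
```python
from h import *
o=get_obs(); print(o["time"],o["tool_pos"],o["wrist_force"])
s,sd=snapshot("side"); w,wd=snapshot("wrist"); t,td=snapshot("top")
a=cv2.resize(s[200:300,190:290],None,fx=4,fy=4,interpolation=cv2.INTER_CUBIC)
b=cv2.resize(w[0:200,130:330],None,fx=2,fy=2,interpolation=cv2.INTER_CUBIC)
save("f8.png",np.hstack([a,b]))
for c,im,d in [("wrist",w,wd),("side",s,sd),("top",t,td)]:
    p,u,v=pts(c,d,np.ones(d.shape,bool)); col=im[v,u].astype(int)
    g=(col[:,1]>col[:,0]+20)&(col[:,1]>col[:,2]+20)&(p[:,2]>.12)&(abs(p[:,1]-.18)<.03)&(abs(p[:,0]-.527)<.03)
    print(c,"green",g.sum(),p[g].mean(0) if g.any() else "")
    k=(abs(p[:,1]-.18)<.05)&(abs(p[:,0]-.528)<.03)&(p[:,2]>.19)&(p[:,2]<.23)
    q=p[k]
    if len(q)>5: print("tab top",len(q),np.percentile(q[:,2],[50,98]),cv2.minAreaRect(q[q[:,2]>.203][:,:2].astype(np.float32)*1000))
```

```text
13.35 [0.52477798 0.08048487 0.3079934 ] [ 0.32206378  0.96953019 -0.55633483]
wrist green 0 
tab top 703 [0.21028466 0.211844  ] ((526.4641723632812, 182.20703125), (43.49308776855469, 7.518537521362305), 88.73285675048828)
side green 0 
tab top 157 [0.20783968 0.21208977] ((527.6807861328125, 182.1844482421875), (45.730857849121094, 8.905423164367676), 88.39154815673828)
top green 0
```

View pics/f8.png

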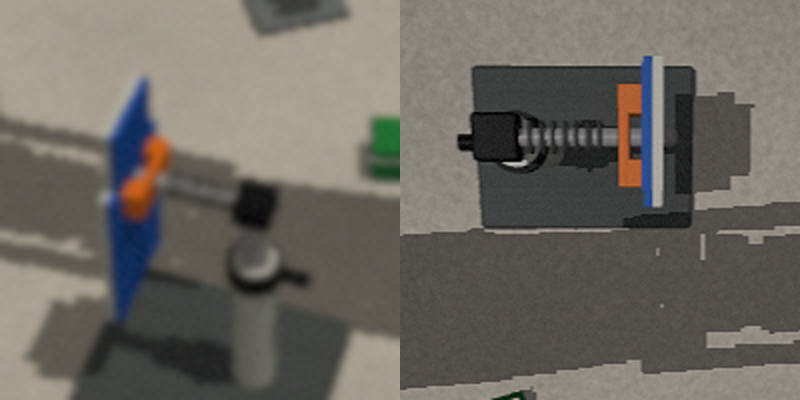

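Run:
```python
from h import *
o=get_obs(); print(o["time"],o["tool_pos"])
w,d=snapshot("wrist"); p,u,v=pts("wrist",d,np.ones(d.shape,bool)); col=w[v,u].astype(int)
org=(col[:,0]>90)&(col[:,2]<80)&(col[:,0]-col[:,2]>60)&(p[:,2]>.1)&(abs(p[:,1]-.18)<.05)
q=p[org]; zt=np.median(q[q[:,2]>.165][:,2]); r=cv2.minAreaRect(q[q[:,2]>.165][:,:2].astype(np.float32)*1000); print("clip top",zt,r)
k=(abs(p[:,1]-.18)<.05)&(abs(p[:,0]-.528)<.03)&(p[:,2]>.206)&(p[:,2]<.22); t=p[k]; print("tab top",np.median(t[:,2]),np.median(t[:,2])-zt, cv2.minAreaRect(t[:,:2].astype(np.float32)*1000))
s=p[(p[:,0]>.47)&(p[:,0]<.505)&(p[:,2]>.155)&(p[:,2]<.18)&(abs(p[:,1]-.18)<.015)]; print("spring y",np.percentile(s[:,1],[2,98]).mean())
e=p[(abs(p[:,0]-.527)<.012)&(abs(p[:,1]-.182)<.04)&(p[:,2]>.167)&(p[:,2]<.174)&~org]; print("shoulder y",np.percentile(e[:,1],[2,98]),np.median(e[:,2]))
```

```text
13.5 [0.52466601 0.08195486 0.30711424]
clip top 0.16824930359257345 ((517.5355224609375, 180.5313720703125), (41.033355712890625, 9.547192573547363), 88.34213256835938)
tab top 0.21068441931715476 0.04243511572458131 ((527.1881103515625, 181.5081024169922), (43.40639114379883, 7.4115400314331055), 88.40567779541016)
spring y 0.18157266770764735
shoulder y [0.15229676 0.21107874] 0.17029443426322455
```

Call:
{"op": "step_arm", "data": {"steps": [{"jaw": 0, "tx": 0.03, "ty": 0, "tz": 0, "ax": 0, "ay": 0, "az": 0}, {"jaw": 0, "tx": 0.07, "ty": 0, "tz": 0.01, "ax": 0, "ay": 0, "az": 0}, {"jaw": 0, "tx": 0.099, "ty": 0, "tz": 0.04, "ax": 0, "ay": 0, "az": 0}, {"jaw": 0, "tx": 0.099, "ty": 0, "tz": 0.06, "ax": 0, "ay": 0, "az": 0}, {"jaw": 0, "tx": 0.099, "ty": 0, "tz": 0.075, "ax": 0, "ay": 0, "az": 0}, {"jaw": 0, "tx": 0.099, "ty": 0, "tz": 0.08, "ax": 0, "ay": 0, "az": 0}, {"jaw": 0, "tx": 0.099, "ty": 0, "tz": 0.08, "ax": 0, "ay": 0, "az": 0}, {"jaw": 0, "tx": 0.099, "ty": 0, "tz": 0.08, "ax": 0, "ay": 0, "az": 0}]}}

```text
time: 14.35
tool_pos: [0.528, 0.1807, 0.2282]
ee_rot: [3.135, -0.0, 1.546]
wrist_force: [0.8, 0.1, 0.0]
width: 0.0003
```

Call:
{"op": "step_arm", "data": {"steps": [{"jaw": 0, "tx": 0, "ty": 0, "tz": 0.003, "ax": 0, "ay": 0, "az": 0}, {"jaw": 0, "tx": 0, "ty": 0, "tz": 0.006, "ax": 0, "ay": 0, "az": 0}, {"jaw": 0, "tx": 0, "ty": 0, "tz": 0.008, "ax": 0, "ay": 0, "az": 0}, {"jaw": 0, "tx": 0, "ty": 0, "tz": 0.0095, "ax": 0, "ay": 0, "az": 0}, {"jaw": 0, "tx": 0, "ty": 0, "tz": 0.0105, "ax": 0, "ay": 0, "az": 0}, {"jaw": 0, "tx": 0, "ty": 0, "tz": 0.0105, "ax": 0, "ay": 0, "az": 0}]}}

```text
time: 14.95
tool_pos: [0.5286, 0.1807, 0.2192]
ee_rot: [3.133, -0.0, 1.545]
wrist_force: [0.0, -0.2, 4.9]
width: 0.0008
```

Call:
{"op": "step_arm", "data": {"steps": [{"jaw": 0, "tx": 0, "ty": 0, "tz": 0.0015, "ax": 0, "ay": 0, "az": 0}, {"jaw": 0, "tx": 0, "ty": 0, "tz": 0.003, "ax": 0, "ay": 0, "az": 0}, {"jaw": 0, "tx": 0, "ty": 0, "tz": 0.004, "ax": 0, "ay": 0, "az": 0}, {"jaw": 0, "tx": 0, "ty": 0, "tz": 0.004, "ax": 0, "ay": 0, "az": 0}]}}

```text
time: 15.35
tool_pos: [0.5294, 0.1808, 0.219]
ee_rot: [3.128, -0.002, 1.545]
wrist_force: [-2.1, -0.7, 10.7]
width: 0.0004
```

Call:
{"op": "step_arm", "data": {"steps": [{"jaw": 0, "tx": 0, "ty": -0.001, "tz": -0.01, "ax": 0, "ay": 0, "az": 0}, {"jaw": 0, "tx": 0, "ty": 0, "tz": -0.04, "ax": 0, "ay": 0, "az": 0}, {"jaw": 0, "tx": 0, "ty": 0, "tz": -0.08, "ax": 0, "ay": 0, "az": 0}, {"jaw": 0, "tx": -0.04, "ty": 0, "tz": -0.09, "ax": 0, "ay": 0, "az": 0}, {"jaw": 0, "tx": -0.09, "ty": 0, "tz": -0.09, "ax": 0, "ay": 0, "az": 0}, {"jaw": 0, "tx": -0.1, "ty": 0, "tz": -0.09, "ax": 0, "ay": 0, "az": 0}, {"jaw": 0, "tx": -0.1, "ty": 0, "tz": -0.09, "ax": 0, "ay": 0, "az": 0}, {"jaw": 0, "tx": -0.1, "ty": 0, "tz": -0.09, "ax": 0, "ay": 0, "az": 0}]}}

```text
time: 16.15
tool_pos: [0.5255, 0.0814, 0.3083]
ee_rot: [3.129, -0.002, 1.546]
wrist_force: [-0.5, 0.2, 0.4]
width: 0.0002
```

Run:
```python
from h import *
o=get_obs(); print(o["time"],o["tool_pos"],o["wrist_force"])
w,d=snapshot("wrist"); p,u,v=pts("wrist",d,np.ones(d.shape,bool))
k=(abs(p[:,1]-.18)<.05)&(abs(p[:,0]-.528)<.03)&(p[:,2]>.206)&(p[:,2]<.22); t=p[k]; print("tab top",np.median(t[:,2]), cv2.minAreaRect(t[:,:2].astype(np.float32)*1000))
snapshot("top"); _,td=snapshot("top")
for q in ["oil","slidebox","dish","beaker"]:
    r=silhouettes("top",q)
    if r: a,_,_=pts("top",td,r[0]["pixels"]); print(q,r[0]["rect"],np.round(np.median(a,0),3))
print(close_job())
```

```text
16.15 [0.5255374  0.08144806 0.3082673 ] [-0.52386759  0.1630023   0.41340577]
tab top 0.21070868852595842 ((525.9931030273438, 182.1025848388672), (43.001121520996094, 7.52897834777832), 88.3135986328125)
oil [163.1, 208.0, 197.7, 248.7] [0.459 0.177 0.014]
slidebox [236.1, 243.1, 254.9, 267.0] [ 0.398 -0.012  0.03 ]
dish [98.3, 184.2, 130.0, 217.9] [0.552 0.366 0.014]
beaker [370.6, 214.0, 396.0, 235.5] [ 0.49  -0.406  0.034]
the job is handed in; nothing more can be done
None
```

The gauge hangs on the hook with its white face outward, behind the lip and down on the bar, and I handed the job in at about 16 s. I took it from the rack, pushed the clip back with it, lowered it and let go, then retreated to the side.

**Seating:** After release I pressed the top of the tab with about 11 N and it moved only 0.2 mm. The tab top is at z ≈ 0.2107 m, against 0.211 m predicted for fully home. The green pin is hidden behind the plate, so I judged this from height and force only.

**Centring:** The plate showed an apparent sideways offset from the bar of about 1 mm. That is within the camera's error, and the low side force while pressing suggested it was centred.

**Forces:** The highest reading was about 11 N downward and 7 N against the clip. Readings come only at the end of each move, so a brief peak in between could have gone unseen.

**Other things on the bench:** The slide box, dish and beaker are where they were, to within 2 mm. In the final check the network mistook the stand for the oil bottle, so I could not confirm the bottle's position. The arm never went near it.

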